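Find the flush catch on the wash box and spring its drawer

ROBOT

A 6-joint arm with a two-finger parallel gripper is mounted at the origin on the work surface. World frame = base frame: x ahead of the robot, y to its left, z up, the work surface at z = 0. Lengths are in m, angles in degrees, forces in N, time in s.
With the tool pointing down it reaches from about 0.25 to 0.725 m from the base axis. Payload 9.7 kg.
Tool frame: the origin (TCP) lies midway between the tips of the shut fingers; the grasp point (between the pads) lies 19 mm behind it; z points along the fingers, y is the direction in which the jaws open and shut (so a half turn about z gives the same grasp; the last joint's range is limited). The gripper opens to 85 mm and grips with 20 to 120 N. Pads are 22 mm wide; open, the fingers measure 114 mm over their backs; the gripper's body (76 mm by 85 mm) begins 54 mm behind the grasp point. The pads swing forward as they close: fully open they stand 13 mm farther back than shut.
Start: joints at [65.604, 4.979, 10.078, 95.1, 0, 90], TCP at [0.227, 0.501, 0.231] pointing down, gripper open.
Joint ranges: [-179.16, 179.16], [-48.56, 103.87], [-65.8, 70.77], [-126.05, 130.52], [-82.76, 87.17], [-180, 180]. Speed limits (degrees/s): [127.2, 127.2, 147.25, 180, 180, 180].

INTERFACE

Orientations are given as [roll, pitch, yaw] about the fixed x, y, z axes, in that order (R = Rz(yaw) Ry(pitch) Rx(roll)).
In Python, from workcell import get_obs, camera, get_calibration, job_done gives the robot as it stands.
- The arm moves only by the tool play_rows, never from a script. Its argument "commands" is text: rows parted by semicolons, each of 5 numbers parted by spaces: the opening, from 0 (shut) to 1 (fully open), then the shift along the world's x, y, z in mm, then the turn about the world's z in degrees. A call has 1 to 10 rows; each row is the pose to reach, as a shift and turn from the pose commanded when the call began; what a row does not reach only later rows make up. A row lasts 1/12 s, in which the tool goes at most 41.7 mm and 7.16 degrees, less where a joint would pass 70% of its speed; a pose out of reach is approached as far as the arm can. A call with a gripper value outside its range is refused whole. The fingers move at their own pace and stop on an object; "force" is the grip in N (left out, the last holds). Time passes only in rows, so rows that repeat a pose let the fingers close. It gives the time, the measured TCP pose, the force and the opening at its end, in the units of the state.
- get_obs(): the state, without advancing time (a new reading comes with each control period).
- camera(name): name is "scene" or "top" or "wrist"; returns the picture (400x640x3 uint8, red, green, blue); there is no depth.
- get_calibration(name): a dict with "fx", "fy", "cx", "cy" (pixels), "eye" and "attitude" of the camera in the world; the wrist camera has in their place "mount" (4x4, takes a point from camera to tool coordinates, whose origin is the TCP and whose axes are the flange's). Camera axes: x right, y down, z forward; pixel columns grow to the right and rows downward; lengths in m; the calibration is good to about 2 mm. A picture is of the moment at which its call begins: read the wrist's pose just before it. get_calibration takes no time and is no camera call.
- job_done(): hands the job in, once; it reports no verdict.
The state is a dict: "time": time; "q": joint angles; "qd": joint speeds; "joint_efforts": joint torques, N m; "ee_pos": TCP position; "tcp_rot": TCP orientation; "wrist_force": force on the tool from outside, world axes, zero at the start; "torque": the same for the moment, N m; "opening": finger opening in m.
Only numpy, scipy, OpenCV 4.12 (cv2) and the standard library are available. Lean on these libraries where they do the work, as an engineer would, in place of code of your own. Each camera call takes 0.05 s, during which the arm holds its last target.

TASK

The drawer of the grey wash box is kept shut by a hidden catch, a flush button sunk somewhere in the flat panel on the box's top. With your fingertips touch the bare left-hand end of the panel first (left as the robot sees it), feel gently along to the right until you find the button, and press it in so that the drawer springs open; then let the button come back up and draw clear. Pick nothing up and leave all the other things on the ledge where they are.

Things in the scene. Friction and masses are not known exactly. Their poses are not given: they have to be found in the camera images.
- box: Grey plastic wash box fixed to the ledge: 140 (x) by 324 (y) by 82 mm high. Origin: centre of its underside, z up. Its flush, handleless drawer is in the front (-x, towards the robot); +y is its left end. Darker end caps (72 mm at each y end) and side rails (18 mm) frame the top panel and stand 2 mm above it. A nail clipper lies loose on the right-hand cap.
- panel (a point): Centre of the level, rigid, light grey top panel: 180 (y) by 104 mm (x), surface 80 mm above the ledge, axes as the box. The button sits in a hole 50 (y) by 60 mm (x), at box x = 0. Where it lies along y varies and is not told: hole centre between y = -0.062 and +0.008 from this point; feel for it, or see it: darker blue-grey with a dark gap round it.
- bare_end (a point): Point on the panel's surface 65 mm to the left (+y) of the panel's centre: the place to touch first. The panel is always plain and rigid from 34 to 90 mm left of its centre. Axes as the box.
- catch (a joint): How far the button is pressed in, m: 0 at rest, its 47 (y) by 57 mm (x) face then 2 mm below the panel's surface; 0.007 fully in. A spring returns it: about 1.7 N starts it, 5.5 N holds it fully in, 1 N more while it drags on the latch. The drawer is let go at about 0.004; press fully in to be sure. It grows only when the button itself is pushed.
- drawer (a joint): How far the drawer stands out of the box's front, m: 0 shut (held by the catch), 0.045 fully out. Once the catch is pressed its own spring (about 3 N) drives it out to the box's -x within a second and keeps it out. Its front is 250 mm wide, 8 to 50 mm above the ledge.
- jug: Ribbed steel water jug, 110 mm across, 185 mm tall, handle on its +y; origin under its centre. Leave it alone.
- cup: Clear glass cup, 72 mm across, 95 mm tall, standing just behind the box; origin under its centre. Leave it alone.
- dish: White ceramic soap dish, 91 by 131 mm, 16 mm high; origin under its centre. Leave it alone.
- soap: Yellow soap bar, 50 by 80 by 26 mm, lying on the dish; origin under its centre. Leave it alone.
- clipper: Black plastic nail clipper, 62 by 14 by 12 mm, lying on the box's right-hand end cap; origin under its centre. Leave it alone.
- brush: Wooden nail brush, 35 by 90 by 32 mm, lying just behind the box; origin under its centre. Leave it alone.
- tray_bottle (a point): Top of the blue bottle on the grey turntable caddy (260 mm across, up to 200 mm tall, turns freely), 70 mm from the caddy's axis. Leave the caddy unturned.

How it is judged (in metres and radians):
On the way, in this order (a step that is already met when the one before it is completed fails the run):
1. fingertips touch the bare left-hand end of the panel, before the button is pressed (contact force between the fingers and box above 0.3 N and y of the grasp point in the frame of panel between 0.03 and 0.11 m and x of the grasp point in the frame of panel between -0.06 and 0.06 m and z of the grasp point in the frame of panel above 0 m and value of joint catch below 0.0015 m), for 0.04 s.
2. the fingertips press the catch button in (contact force between the fingers and box above 0.3 N and value of joint catch above 0.003 m).
At the end, for the whole second after the job is handed in: The drawer stands out more than 35 mm and is at rest, the catch button is back up (pressed in less than 1.5 mm), and no other thing has moved more than 20 mm (30 mm for the bottle on the turntable) (value of joint drawer above 0.035 m and value of joint catch below 0.0015 m and velocity of joint drawer below 0.01 m/s and not (distance of jug from where it was at the start of the episode above 0.02 m) and not (distance of cup from where it was at the start of the episode above 0.02 m) and not (distance of dish from where it was at the start of the episode above 0.02 m) and not (distance of soap from where it was at the start of the episode above 0.02 m) and not (distance of clipper from where it was at the start of the episode above 0.02 m) and not (distance of brush from where it was at the start of the episode above 0.02 m) and not (distance of tray_bottle from where it was at the start of the episode above 0.03 m)); the robot touches nothing.
It fails at once if another thing on the ledge was shoved, lifted or carried (20 mm; 30 mm for the turntable's bottle) (distance of any of jug, cup, dish, soap, clipper, brush from where it was at the start of the episode above 0.02 m or distance of tray_bottle from where it was at the start of the episode above 0.03 m).
It fails at once if the box was pressed much too hard (over 45 N) (contact force between anything else and box above 45 N).
It also fails if it takes over 53 s, if anything falls off the work surface, if the arm or the gripper's body presses on something with over 40 N, if the wrist force passes 120 N, or if a joint passes its speed limit or range.

## Working session

There is one attempt and no reset: what is moved stays moved. The work goes in short steps, Python scripts to look and compute and a tool call to move; the robot and the scene stay as the last step left them, time stands still between calls to the robot, and variables do not carry over. Pictures are saved under pics/ and viewed, and the job is handed in when it is done.

Besides the shell and the picture viewer there is one more tool, called after "Call:" in YAML: its name, and indented under it one key for each argument. play_rows: Moves the arm, as the interface text tells. Its arguments: {"type":"object","properties":{"commands":{"type":"string"},"force":{"type":"number"}},"required":["commands"]}

```bash
mkdir -p pics; python3 - <<'E'
from workcell import *
import cv2
print(get_obs())
for n in("scene","top","wrist"):
    cv2.imwrite(f"pics/{n}0.png",camera(n)[:,:,::-1]); print(n,get_calibration(n))
E
```

```text
{'time': 0.0, 'q': array([6.56013219e+01, 5.00957080e+00, 1.00332163e+01, 9.50979635e+01,
       5.45124808e-04, 9.00003902e+01]), 'qd': array([ 0.04503082, -0.03924528,  0.07832038, -0.0146213 ,  0.01914483,
        0.01679867]), 'joint_efforts': array([ 1.48622985e-03, -5.20391572e+01,  4.64797568e+01,  1.64684089e-02,
        1.69739992e-04, -2.75153127e-05]), 'ee_pos': array([0.2270997 , 0.50067577, 0.23058664]), 'tcp_rot': array([-1.79925682e+02, -5.44618212e-04,  1.55600931e+02]), 'wrist_force': array([ 1.14001621, -0.74287905,  0.45509985]), 'torque': array([-0.01097502, -0.01230948, -0.00824779]), 'opening': 0.08536821695939786}
scene {'fx': 457.2539250760014, 'fy': 457.2539250760014, 'cx': 322.07533791493483, 'cy': 199.0764438653693, 'eye': array([ 1.15103149, -0.02611015,  0.95776068]), 'attitude': array([-1.43431833e+02, -9.78773439e-02,  8.50250561e+01])}
top {'fx': 413.2450162551689, 'fy': 413.2450162551689, 'cx': 323.70712997377825, 'cy': 195.98277982010728, 'eye': array([0.4921453 , 0.03211474, 1.10757427]), 'attitude': array([-177.47920572,   -1.8341083 ,  -89.67378909])}
wrist {'fx': 291.81850520668337, 'fy': 291.81850520668337, 'cx': 318.1427654217672, 'cy': 200.50989921718474, 'mount': array([[-4.65333036e-04, -9.59485439e-01, -2.81757833e-01,
         7.13476144e-02],
       [ 9.99999879e-01, -4.00972286e-04, -2.86082232e-04,
         1.52305856e-04],
       [ 1.61514654e-04, -2.81757932e-01,  9.59485509e-01,
        -1.41666707e-01],
       [ 0.00000000e+00,  0.00000000e+00,  0.00000000e+00,
         1.00000000e+00]])}
```

View pics/scene0.png

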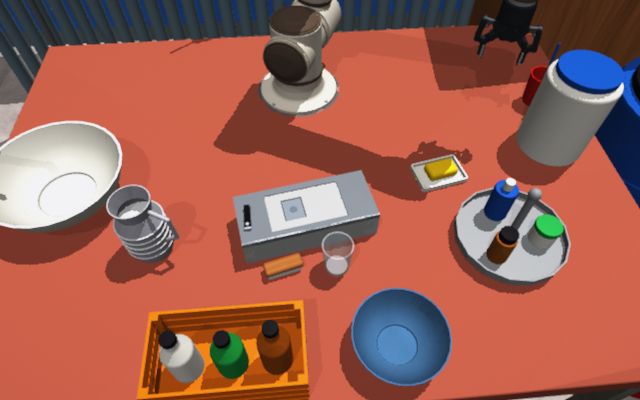

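View pics/top0.png

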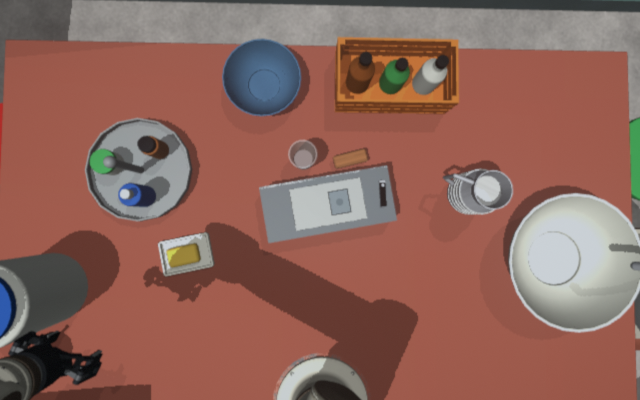

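View pics/wrist0.png

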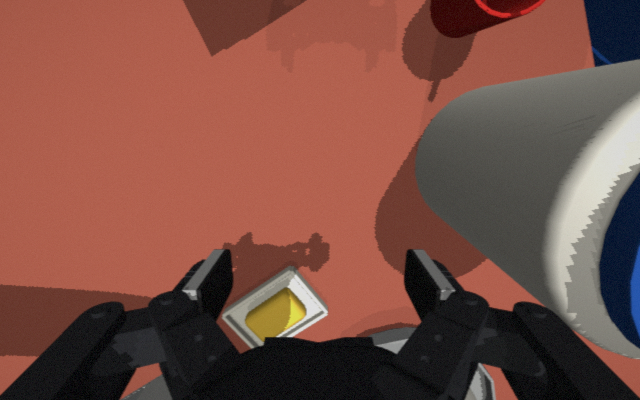

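The top view shows the light panel at about x 290–368, y 178–228, with the button at (340,202) right of its centre. The clipper is at (383,193). The scene view agrees. Next I'll measure both.

```bash
cat > h.py <<'E'
import numpy as np, cv2
from scipy.spatial.transform import Rotation as R
from workcell import *
def ray(n,uv,z):
    c=get_calibration(n); M=R.from_euler('xyz',c['attitude'],degrees=True).as_matrix()
    uv=np.atleast_2d(uv).astype(float)
    d=np.c_[(uv[:,0]-c['cx'])/c['fx'],(uv[:,1]-c['cy'])/c['fy'],np.ones(len(uv))]@M.T
    e=np.array(c['eye']); return e+d*((z-e[2])/d[:,2])[:,None]
E
python3 - <<'E'
from h import *
for n,seed in(("top",(305,210)),("scene",(330,205))):
    im=cv2.imread(f"pics/{n}0.png"); 
    print(n,"seed",im[seed[1],seed[0]])
    hsv=cv2.cvtColor(im,cv2.COLOR_BGR2HSV)
    m=((hsv[...,1]<40)&(im.min(2)>im[seed[1],seed[0]].min()-25)).astype(np.uint8)
    k,l=cv2.connectedComponents(m); mm=(l==l[seed[1],seed[0]]).astype(np.uint8)
    cs,h=cv2.findContours(mm,cv2.RETR_CCOMP,cv2.CHAIN_APPROX_NONE)
    big=max(cs,key=cv2.contourArea)
    P=ray(n,big[:,0],.08)
    r=cv2.minAreaRect((P[:,:2]*1000).astype(np.float32)); print("panel",r)
    print(cv2.boxPoints(r))
    for i,c in enumerate(cs):
        if h[0][i][3]>=0 and cv2.contourArea(c)>30:
            P=ray(n,c[:,0],.08); print("hole",cv2.minAreaRect((P[:,:2]*1000).astype(np.float32)))
    x,y,w,hh=cv2.boundingRect(big)
    cr=im[y-30:y+hh+40,x-60:x+w+60]; cv2.imwrite(f"pics/crop_{n}.png",cv2.resize(cr,None,fx=3,fy=3,interpolation=cv2.INTER_NEAREST))
E
```

```text
top seed [195 196 190]
panel ((519.0128784179688, -10.6204833984375), (102.1082992553711, 178.69384765625), 9.943473815917969)
[[ 453.29755   68.56847]
 [ 484.15375 -107.44115]
 [ 584.7282   -89.80943]
 [ 553.872     86.20018]]
hole ((523.9451904296875, -39.14792251586914), (68.53551483154297, 56.73237609863281), 10.197712898254395)
scene seed [230 229 229]
panel ((518.5704345703125, -10.840293884277344), (100.60761260986328, 177.47592163085938), 10.227416038513184)
[[ 453.31      67.55596]
 [ 484.82184 -107.1    ]
 [ 583.8309   -89.23655]
 [ 552.31903   85.41941]]
hole ((523.0377807617188, -38.85814666748047), (67.9692611694336, 57.29731750488281), 10.492826461791992)
```

Both views agree:
- Panel centre is (0.519, -0.011), yaw 10°, size about 102×178 mm against 104×180 given.
- Button is at (0.524, -0.039), which is panel y = -0.029 and x ≈ 0, inside the stated range.
- Bare end is (0.508, 0.053).

I'll move over the bare end with the fingers shut and the yaw squared to the box (turn -55.5°).

Call:
play_rows:
  commands: "0 15 -22 0 -4; 0 43 -66 0 -10; 0 71 -110 0 -17; 0 99 -154 0 -23; 0 127 -198 0 -30; 0 155 -242 0 -36; 0 183 -286 0 -42; 0 211 -330 0 -48; 0 239 -374 0 -53; 0 260 -410 0 -55.5"
  force: 30

```text
time: 0.98
ee_pos: [0.4436, 0.1603, 0.2313]
tcp_rot: [180.0, -0.0, 99.8]
wrist_force: [0.9, 0.9, -0.0]
opening: -0.0002
```

Call:
play_rows:
  commands: "0 10 -19 0 0; 0 21 -38 -20 0; 0 21 -38 -50 0; 0 21 -38 -80 0; 0 21 -38 -105 0; 0 21 -38 -120 0; 0 21 -38 -120 0; 0 21 -38 -120 0; 0 21 -38 -120 0"

```text
time: 1.73
ee_pos: [0.4645, 0.1244, 0.1126]
tcp_rot: [179.9, -0.0, 100.1]
wrist_force: [-0.3, 0.8, 0.3]
opening: 0.0001
```

```bash
python3 - <<'E'
from h import *
o=get_obs(); print(o['time'],o['ee_pos'],o['tcp_rot'],o['wrist_force'],o['opening'],o['q'])
for n in("scene","wrist"): cv2.imwrite(f"pics/{n}1.png",camera(n)[:,:,::-1])
E
```

```text
1.7333 [0.46452676 0.12438951 0.11257282] [ 1.79920366e+02 -6.29867160e-03  1.00107990e+02] [-0.273102    0.76010122  0.30197704] 0.00010854740760444217 [ 1.49910844e+01 -5.25556592e+00 -1.32563588e+01  8.19193263e+01
 -5.02848906e-04  9.48830986e+01]
```

View pics/scene1.png

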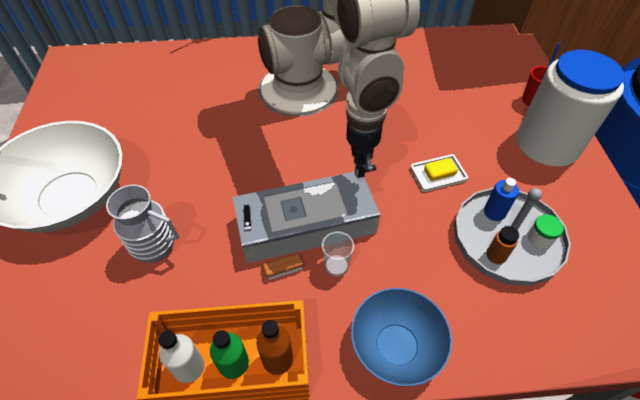

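View pics/wrist1.png

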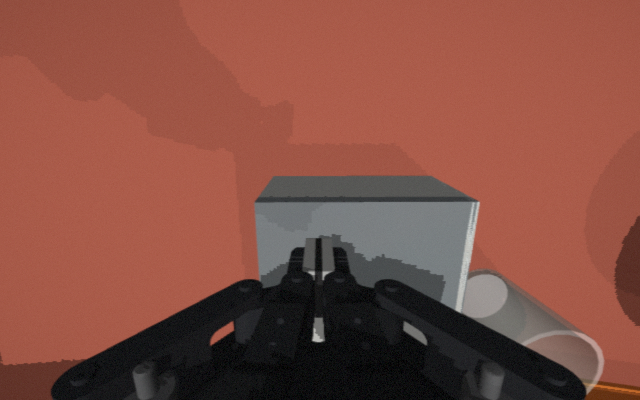

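Tool is squared (yaw 100.1°) with the fingers shut, just left of the box and 32 mm above the panel. Scene view shows nothing disturbed. The first move fell short of its target, so I'll make up the rest from here.

Call:
play_rows:
  commands: "0 15 -24 0 0; 0 30 -48 0 0; 0 43 -71 0 0; 0 43 -71 -8 0; 0 43 -71 -16 0; 0 43 -71 -24 0; 0 43 -71 -24 0; 0 43 -71 -24 0"

```text
time: 2.5
ee_pos: [0.5064, 0.0539, 0.0869]
tcp_rot: [-179.9, -0.0, 100.2]
wrist_force: [0.4, 0.8, 0.7]
opening: 0.0001
```

Call:
play_rows:
  commands: "0 0 0 -2 0; 0 0 0 -4 0; 0 0 0 -6 0; 0 0 0 -8 0; 0 0 0 -9 0; 0 0 0 -9 0; 0 0 0 -9 0"

```text
time: 3.08
ee_pos: [0.5072, 0.0535, 0.08]
tcp_rot: [179.9, -0.0, 100.1]
wrist_force: [-5.6, -0.4, 14.0]
opening: -0.0
```

Firm contact at z = 0.080, which matches the panel height. I'll ease off to a gentle touch.

Call:
play_rows:
  commands: "0 0 0 0.8 0; 0 0 0 0.8 0; 0 0 0 0.8 0"

```text
time: 3.33
ee_pos: [0.5072, 0.0535, 0.08]
tcp_rot: [179.9, -0.0, 100.1]
wrist_force: [-3.1, 1.0, 8.7]
opening: -0.0001
```

Call:
play_rows:
  commands: "0 0 0 0.7 0; 0 1.5 -8 0.7 0; 0 3 -16 0.7 0; 0 4.5 -24 0.7 0; 0 6 -32 0.7 0; 0 7 -39 0.7 0; 0 7 -39 0.7 0"

```text
time: 3.92
ee_pos: [0.5146, 0.0124, 0.08]
tcp_rot: [180.0, 0.0, 100.0]
wrist_force: [0.1, -2.2, 5.1]
opening: 0.0003
```

Still in gentle contact (5 N, z = 0.080) at panel y ≈ +23 mm. I'll lift slightly over the hole's edge, then feel down at the seen button spot.

Call:
play_rows:
  commands: "0 0 0 4 0; 0 2 -12 5 0; 0 4 -24 5 0; 0 6 -36 5 0; 0 8 -46 5 0; 0 9.4 -51.4 5 0; 0 9.4 -51.4 5 0; 0 9.4 -51.4 2 0; 0 9.4 -51.4 -1 0; 0 9.4 -51.4 -1.5 0"

```text
time: 4.75
ee_pos: [0.5234, -0.0369, 0.0778]
tcp_rot: [-180.0, 0.0, 100.1]
wrist_force: [-1.3, -0.7, 2.3]
opening: -0.0002
```

Call:
play_rows:
  commands: "0 0 0 0 0; 0 0 0 -1 0; 0 0 0 -1 0; 0 0 0 -1 0"

```text
time: 5.08
ee_pos: [0.5234, -0.0368, 0.0774]
tcp_rot: [180.0, -0.0, 100.1]
wrist_force: [-0.4, 1.0, 2.8]
opening: -0.0002
```

The tip is now 2.6 mm below the panel surface at only 2.8 N, so this is the button and it has started to give. Pressing it in.

Call:
play_rows:
  commands: "0 0 0 -2 0; 0 0 0 -4 0; 0 0 0 -6 0; 0 0 0 -7 0; 0 0 0 -7 0; 0 0 0 -7 0; 0 0 0 -7 0"

```text
time: 5.67
ee_pos: [0.5235, -0.0369, 0.071]
tcp_rot: [180.0, -0.0, 100.1]
wrist_force: [-4.5, 3.2, 9.9]
opening: 0.0002
```

z = 0.071 means the button is fully in. Holding briefly, then lifting straight up and back.

Call:
play_rows:
  commands: "0 0 0 0 0; 0 0 0 0 0; 0 0 0 0 0; 0 0 0 5 0; 0 0 0 15 0; 0 0 0 40 0; 0 0 0 80 0; 0 0 0 120 0; 0 0 0 150 0; 0 0 0 150 0"

```text
time: 6.5
ee_pos: [0.5252, -0.0376, 0.2273]
tcp_rot: [179.5, 0.2, 100.1]
wrist_force: [1.3, 0.2, 0.9]
opening: 0.0001
```

Call:
play_rows:
  commands: "0 -20 20 0 0; 0 -50 45 0 0; 0 -80 70 0 0; 0 -110 95 0 0; 0 -140 120 0 0; 0 -140 120 0 0; 0 -140 120 0 0; 0 -140 120 0 0"

```text
time: 7.17
ee_pos: [0.3838, 0.0827, 0.2206]
tcp_rot: [179.9, 0.0, 100.1]
wrist_force: [0.2, 0.2, 0.1]
opening: 0.0002
```

```bash
python3 - <<'E'
from h import *
o=get_obs(); print(o['time'],o['ee_pos'],o['wrist_force'])
for n in("scene","top"):
    a=camera(n)[:,:,::-1].copy(); cv2.imwrite(f"pics/{n}2.png",a)
    b=cv2.imread(f"pics/{n}0.png")
E
```

```text
7.1667 [0.38383122 0.0827187  0.22056816] [0.24672003 0.21123917 0.0801746 ]
```

View pics/scene2.png

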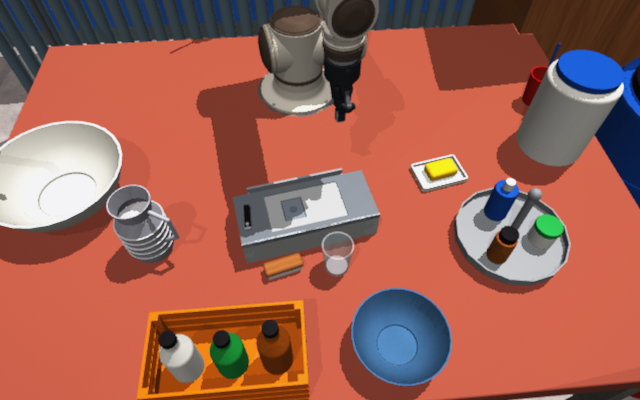

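View pics/top2.png

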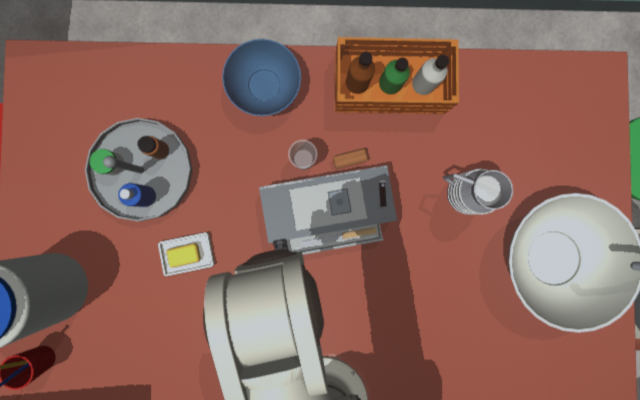

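The drawer front now stands out below the box (top view, right front corner about (381,241)). Clipper, cup, brush, jug, dish and caddy are at their old pixels. I'll check how far the drawer is out before handing in.

```bash
python3 - <<'E'
from h import *
a=np.deg2rad(10.1)
for n,uv in(("top",(382,241)),("scene",(248,189)),("scene",(341,170))):
    p=ray(n,uv,.05)[0][:2]-[.519,-.0107]
    print(n,p@[np.cos(a),np.sin(a)]*1,p@[-np.sin(a),np.cos(a)])
cv2.imwrite("pics/c.png",cv2.resize(cv2.imread("pics/scene2.png")[150:270,220:400],None,fx=4,fy=4))
E
```

```text
top -0.11771619249716858 -0.1221275296755149
scene -0.10887012314985303 -0.12091721398032206
scene -0.10825467703019566 0.12247743145943848
```

View pics/c.png

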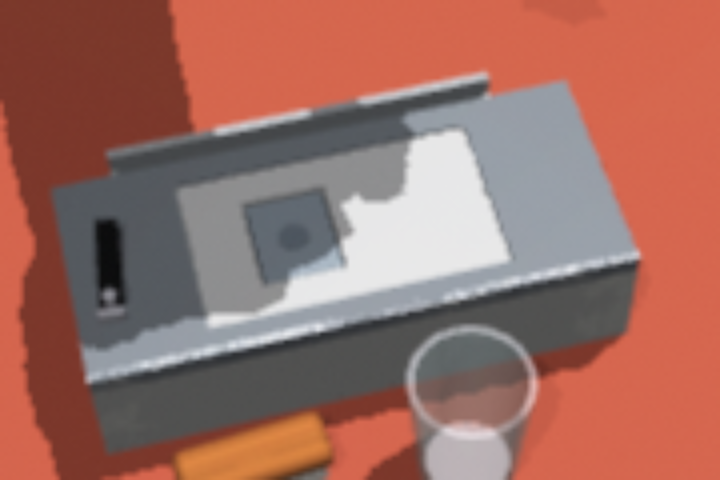

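The drawer is about 39–48 mm out, consistent with its 45 mm stop, and the button looks flush again. I'll let it settle and hand in.

Call:
play_rows:
  commands: "0 0 0 0 0; 0 0 0 0 0; 0 0 0 0 0; 0 0 0 0 0; 0 0 0 0 0; 0 0 0 0 0; 0 0 0 0 0; 0 0 0 0 0; 0 0 0 0 0; 0 0 0 0 0"

```text
time: 8.1
ee_pos: [0.3834, 0.0829, 0.2203]
tcp_rot: [180.0, 0.0, 100.1]
wrist_force: [0.7, 0.1, -0.5]
opening: 0.0
```

```bash
python3 -c "
from workcell import *
print(get_obs()['wrist_force']); print(job_done())"
```

```text
[ 0.69407593  0.09783291 -0.49447446]
the job is handed in; nothing more can be done
None
```

The drawer is open and the job is handed in, at about 8 s on the robot's clock; no verdict was reported.

**What I did:** With shut fingertips I touched the bare left end of the panel at z = 0.080, with about 14 N at first. I eased off to about 5 N and slid about 41 mm to the right. From there I lifted about 5 mm and went straight to the button position seen in the cameras (panel y ≈ -29 mm), so I did not feel along the whole way. The button gave at about 2.8 N. I pressed it fully in (z = 0.071, about 10 N), let it come back up and drew clear.

**Last checks:**
- **Drawer:** the cameras put it 39 mm (scene) and 48 mm (top) out. They disagree by about 9 mm, but both are above 35 mm and either side of the 45 mm stop.
- **Button:** it looks flush again. I judged this by eye, not by measurement.
- **Other things:** the jug, cup, dish, soap, clipper, brush and caddy look unmoved in both views, also judged by eye.
- **Arm:** it is clear of everything, with a wrist force under 1 N.

The first travel move fell short of its target because of the speed limit; I made up the rest in the following moves.

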